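Pack the capped soil samples into the transport carrier

TASK

Pack the four white-capped samples (flask, bottle, small amber bottle and vial) for transport: set each one down gently, standing on the floor of the carrier well cut for its size (the smallest it fits into), and keep them upright on the way. The open vial and the bottle with the loose glass stopper cannot travel: leave them standing where they are.

Things in the scene. Friction and masses are not known exactly. Their poses are not given: they have to be found in the camera images.
- capped_flask: Capped flask: clear glass with grey suspension and a white screw cap, the widest container. 97 mm high; side tapers gently from 57 mm wide at the foot to 48 mm at 62 mm height, then shoulder and cap about 34 mm wide. About 0.14 kg. Stands upright on a brown board 3.5 mm above the bench; origin at the centre of its underside, z up through the cap.
- capped_bottle: Capped bottle: clear glass with a white screw cap, 104 mm high, straight 48 mm wide body up to 70 mm height, then shoulder and narrower cap. About 0.12 kg. Stands upright on a brown board 3.5 mm above the bench; origin at the centre of its underside, z up through the cap.
- amber_bottle: Small brown (amber) glass bottle with a white ribbed screw cap, 56 mm high with its cap, straight 32 mm wide body up to 29 mm height, then a sloping shoulder; cap 24 mm wide. About 0.05 kg. Stands upright on a brown board 3.5 mm above the bench; origin at the centre of its underside, z up through the cap.
- capped_vial: Capped vial: small clear vial with some yellow liquid and a white cap, 62 mm high, straight 23 mm wide body up to 36 mm height, then a slight waist. 16 g. Stands upright on a brown board 3.5 mm above the bench; origin at the centre of its underside, z up through the cap.
- stoppered_bottle: Look-alike that stays: clear glass bottle of the same 48 mm width as the capped bottle, but with no screw cap: a clear glass stopper sits loosely in its neck, so it is taller, 124 mm. Origin at the centre of its underside, z up.
- open_vial: Look-alike that stays: clear glass vial of the same 23 mm width as the capped vial, but with no white cap and empty, 54 mm high. Origin at the centre of its underside, z up.
- flask_well: White block, 90 x 90 x 40 mm, with one round blind well: the largest, for the flask, 67 mm wide, 28 mm deep. Four such blocks fill a fixed square grey metal carrier two by two in any order, 91 mm between centres; their tops, 46 mm above the bench, are its highest part (two low handles stand out at opposite sides). Origin: centre of the well's floor, 18 mm above the bench; z up, x and y along the block's edges.
- bottle_well: White block, 90 x 90 x 40 mm, with one round blind well: the second largest, for the capped bottle, 56 mm wide, 28 mm deep. Four such blocks fill a fixed square grey metal carrier two by two in any order, 91 mm between centres; their tops, 46 mm above the bench, are its highest part (two low handles stand out at opposite sides). Origin: centre of the well's floor, 18 mm above the bench; z up, x and y along the block's edges.
- amber_well: White block, 90 x 90 x 40 mm, with one round blind well: the second smallest, for the amber bottle, 42 mm wide, 14 mm deep. Four such blocks fill a fixed square grey metal carrier two by two in any order, 91 mm between centres; their tops, 46 mm above the bench, are its highest part (two low handles stand out at opposite sides). Origin: centre of the well's floor, 32 mm above the bench; z up, x and y along the block's edges.
- vial_well: White block, 90 x 90 x 40 mm, with one round blind well: the smallest, for the vial, 31 mm wide, 14 mm deep. Four such blocks fill a fixed square grey metal carrier two by two in any order, 91 mm between centres; their tops, 46 mm above the bench, are its highest part (two low handles stand out at opposite sides). Origin: centre of the well's floor, 32 mm above the bench; z up, x and y along the block's edges.

How it is judged:
At the end, for the whole second after the job is handed in: Each of the four capped containers stands at rest in its own well: underside within 9 mm of the well's centre sideways and 5 mm of its floor, upright within 0.15 rad. Stoppered bottle and open vial stand at rest, upright within 0.1 rad, under 25 mm from where they started (horizontal distance between capped_flask and flask_well below 0.009 m and z of capped_flask in the frame of flask_well between -0.005 and 0.005 m and angle between each of capped_flask, capped_bottle, amber_bottle, capped_vial's own z axis and vertical below 0.15 rad and linear speed of each of capped_flask, capped_bottle, amber_bottle, capped_vial, stoppered_bottle, open_vial below 0.02 m/s and horizontal distance between capped_bottle and bottle_well below 0.009 m and z of capped_bottle in the frame of bottle_well between -0.005 and 0.005 m and horizontal distance between amber_bottle and amber_well below 0.009 m and z of amber_bottle in the frame of amber_well between -0.005 and 0.005 m and horizontal distance between capped_vial and vial_well below 0.009 m and z of capped_vial in the frame of vial_well between -0.005 and 0.005 m and distance of each of stoppered_bottle, open_vial from where it was at the start of the episode below 0.025 m and angle between each of stoppered_bottle, open_vial's own z axis and vertical below 0.1 rad); the robot touches nothing.
It fails at once if a capped container is dropped into its well (falls faster than 0.85 m/s, from over about 35 mm) instead of being set down ((horizontal distance between capped_flask and flask_well below 0.04 m and z of capped_flask in the frame of flask_well below 0.08 m and linear speed of capped_flask above 0.85 m/s) or (horizontal distance between capped_bottle and bottle_well below 0.04 m and z of capped_bottle in the frame of bottle_well below 0.08 m and linear speed of capped_bottle above 0.85 m/s) or (horizontal distance between amber_bottle and amber_well below 0.04 m and z of amber_bottle in the frame of amber_well below 0.08 m and linear speed of amber_bottle above 0.85 m/s) or (horizontal distance between capped_vial and vial_well below 0.04 m and z of capped_vial in the frame of vial_well below 0.08 m and linear speed of capped_vial above 0.85 m/s)).
It fails at once if one of the four capped containers is tipped more than about 45 degrees (angle between any of capped_flask, capped_bottle, amber_bottle, capped_vial's own z axis and vertical above 0.8 rad).
It fails at once if the stoppered bottle or the open vial is knocked over (angle between any of stoppered_bottle, open_vial's own z axis and vertical above 0.5 rad).
It also fails if it takes over 112 s, if anything falls off the work surface, if the arm or the gripper's body presses on something with over 40 N, if the wrist force passes 120 N, or if a joint passes its speed limit or range.

ROBOT

A 7-joint arm with a two-finger parallel gripper is mounted at the origin on a cart in front of the work surface, level with it; the furniture and walls round the work are solid. World frame = base frame: x ahead of the robot, y to its left, z up, the work surface at z = 0. Lengths are in m, angles in rad, forces in N, time in s.
With the tool pointing down it reaches from about 0.4 to 0.85 m from the base axis. Payload 4.4 kg.
Tool frame: the origin (TCP) lies between the finger pads; the fingertips stand 8 mm ahead of it and the grasp point (between the pads) lies 11 mm behind it; z points along the fingers, y is the direction in which the jaws open and shut (so a half turn about z gives the same grasp; the last joint's range is limited). The gripper opens to 94 mm and grips with 3 to 60 N. Pads are 16 mm wide; open, the fingers measure 119 mm over their backs; the gripper's body (75 mm by 177 mm) begins 78 mm behind the grasp point.
Start: joints at [1.251, 0.628, 0.038, 1.517, -0.027, 0.996, -0.02], TCP at [0.163, -0.629, 0.213] pointing down, gripper open.
Joint ranges: [-3.06, 3.06], [-0.37, 2.12], [-1.25, 1.32], [0.18, 2.47], [-1.1, 4.24], [0.23, 1.98], [-2.94, 2.94]. Speed limits (rad/s): [2.57, 2.57, 3.14, 3.14, 3.14, 3.14, 3.14].

INTERFACE

Orientations are given as a 3x3 rotation matrix whose columns are the frame's x, y, z axes.
In Python, from workcell import arm gives the robot as it stands. The module is installed in compiled form; this text tells all that it offers.
- The arm moves only by the tool step_arm, never from a script. Its argument "moves" is a list of rows, each a list of 3 entries, a list of its own where there are three numbers: the shift along the tool's x, y, z in m, then the turn, a rotation vector about the tool's x, y, z in degrees, then the closure, from -1 (fully open) to 1 (shut), so that 0 is half open. In form: [[[tx, ty, tz], [rx, ry, rz], gripper], ...]. A call has 1 to 20 rows; each row is the pose to reach, as a shift and turn from the pose commanded when the call began, along the tool's axes at that moment; what a row does not reach only later rows make up. A row lasts 1/8 s, in which the tool goes at most 62.5 mm and 10.7 degrees, less where a joint would pass 70% of its speed; a pose out of reach is approached as far as the arm can. A call with a gripper value outside its range is refused whole. The fingers move at their own pace and stop on an object; the grip force is fixed at half the most. Time passes only in rows, so rows that repeat a pose let the fingers close. It gives the time, the measured TCP pose, the force and the opening at its end, in the units of the state.
- arm.read_state(): the state, without advancing time (a new reading comes with each control period).
- arm.read_camera(name): name is "side" or "top" or "wrist"; returns a dict with "img" (384x512x3 uint8, red, green, blue), "fx", "fy", "cx", "cy" (pixels), "R" (3x3) and "t" (3): a world point X has camera coordinates R X + t; the wrist camera has in their place "hand_eye" (4x4, takes a point from camera to tool coordinates, whose origin is the TCP and whose axes are the flange's). Camera axes: x right, y down, z forward; pixel columns grow to the right and rows downward; lengths in m; the calibration is good to about 2 mm. A picture is of the moment at which its call begins: read the wrist's pose just before it. There is no depth.
- arm.finish_job(): hands the job in, once; it reports no verdict.
The state is a dict: "time": time; "joints": joint angles; "dq": joint speeds; "effort": joint torques, N m; "ee_pos": TCP position; "eef_rot": TCP orientation; "wrist_force": force on the tool from outside, world axes, zero at the start; "moment": the same for the moment, N m; "opening": finger opening in m.
Only numpy, scipy, OpenCV 4.12 (cv2) and the standard library are available. Lean on these libraries where they do the work, as an engineer would, in place of code of your own. Each camera call takes 0.05 s, during which the arm holds its last target. There are 200 camera calls.

## Working session

There is one attempt and no reset: what is moved stays moved. The work goes in short steps, Python scripts to look and compute and a tool call to move; the robot and the scene stay as the last step left them, time stands still between calls to the robot, and variables do not carry over. Pictures are saved under pics/ and viewed, about 12 in all and at most 16, crops included, and the job is handed in when it is done.

Besides the shell and the picture viewer there is one more tool, called after "Request:" as a command line: name --argument value ..., lists and objects as JSON in quotes. step_arm: Moves the arm, as the interface text tells. Its arguments: {"type":"object","properties":{"moves":{"type":"array"}},"required":["moves"]}

```bash
mkdir -p pics; cat > h.py <<'E'
import numpy as np, cv2
from workcell import arm
def snap(n,f):
    s=arm.read_state(); c=arm.read_camera(n); cv2.imwrite(f'pics/{f}.png',c['img'][...,::-1]); np.save(f'pics/{f}.npy',{'c':c,'s':s},allow_pickle=True); return c,s
def load(f): d=np.load(f'pics/{f}.npy',allow_pickle=True).item(); return d['c'],d['s']
def ext(c,s):
    if 'R' in c: return np.array(c['R']),np.array(c['t'])
    H=np.array(c['hand_eye']); T=np.eye(4); T[:3,:3]=s['eef_rot']; T[:3,3]=s['ee_pos']; M=np.linalg.inv(T@H); return M[:3,:3],M[:3,3]
def ray(c,s,u,v,z):
    R,t=ext(c,s); o=-R.T@t; d=R.T@np.array([(u-c['cx'])/c['fx'],(v-c['cy'])/c['fy'],1]); return o+d*(z-o[2])/d[2]
def proj(c,s,X):
    R,t=ext(c,s); p=R@np.array(X)+t; return c['fx']*p[0]/p[2]+c['cx'],c['fy']*p[1]/p[2]+c['cy']
E
python3 - <<'E'
from h import *
for n in('top','side'):
    c,s=snap(n,n+'0'); R,t=ext(c,s); print(n,-R.T@t,c['fx']); print(R.round(3))
c,s=snap('wrist','w0');print(c['hand_eye']);print(s['ee_pos'],np.round(s['eef_rot'],3),s['time'],s['opening'])
a=cv2.imread('pics/top0.png');b=cv2.imread('pics/side0.png')
cv2.imwrite('pics/top0b.png',cv2.resize(a,(800,600),interpolation=cv2.INTER_CUBIC))
E
```

```text
top [0.31769898 0.0379588  1.26677457] 418.1153107128647
[[ 0.011 -1.     0.002]
 [-0.989 -0.011 -0.146]
 [ 0.146 -0.    -0.989]]
side [ 0.17458736 -0.42680727  0.76273948] 381.434250103255
[[ 0.82  -0.572  0.005]
 [-0.434 -0.629 -0.645]
 [ 0.372  0.527 -0.764]]
[[-1.70950939e-04 -9.70769153e-01 -2.40015047e-01  7.02458735e-02]
 [ 9.99999969e-01 -1.22814688e-04 -2.15512417e-04  9.47100453e-04]
 [ 1.79735433e-04 -2.40015076e-01  9.70769144e-01 -1.70164986e-01]
 [ 0.00000000e+00  0.00000000e+00  0.00000000e+00  1.00000000e+00]]
[ 0.16314691 -0.62861575  0.21268784] [[ 0.968  0.251 -0.   ]
 [ 0.251 -0.968  0.002]
 [ 0.    -0.002 -1.   ]] 0.1 0.09417691340479564
```

View pics/top0b.png

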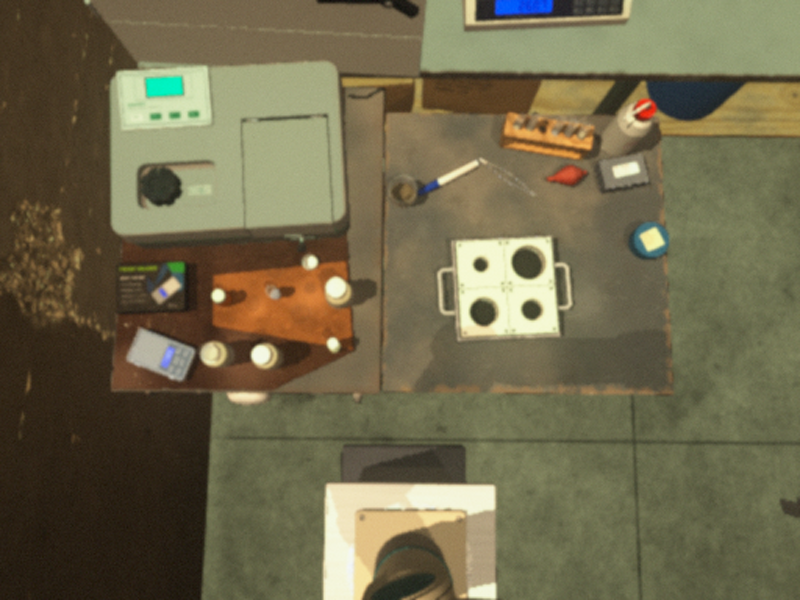

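View pics/side0.png

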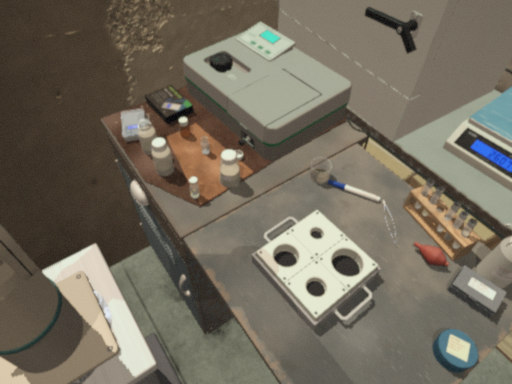

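```bash
python3 - <<'E'
from h import *
a=cv2.imread('pics/top0.png')[155:245,125:235]; b=cv2.imread('pics/side0.png')[105:215,105:265]
a=cv2.resize(a,(733,600),interpolation=cv2.INTER_CUBIC);b=cv2.resize(b,(800,550),interpolation=cv2.INTER_CUBIC)
cv2.imwrite('pics/a.png',cv2.convertScaleAbs(a,alpha=1.3,beta=15)); cv2.imwrite('pics/b.png',cv2.convertScaleAbs(b,alpha=1.3,beta=15))
w=cv2.imread('pics/top0.png')[140:225,270:380]; cv2.imwrite('pics/w.png',cv2.resize(w,(776,600),interpolation=cv2.INTER_CUBIC))
E
```

```text
(no output)
```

View pics/a.png

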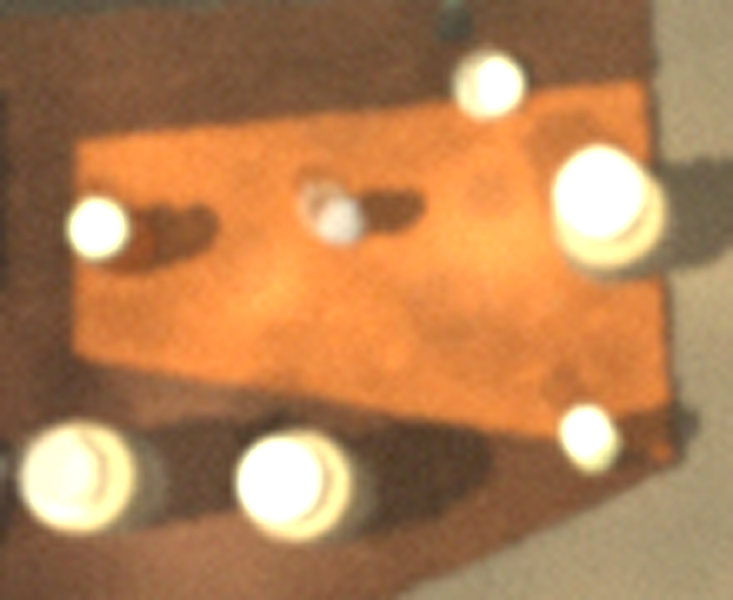

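View pics/b.png

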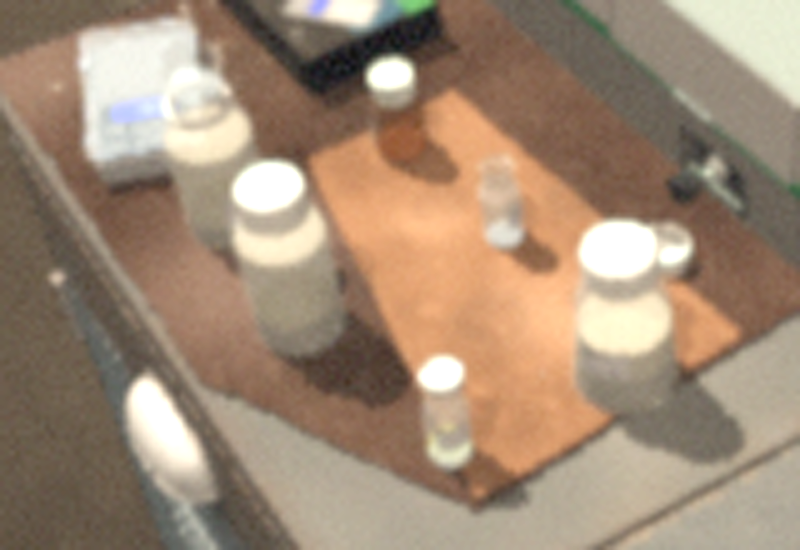

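View pics/w.png

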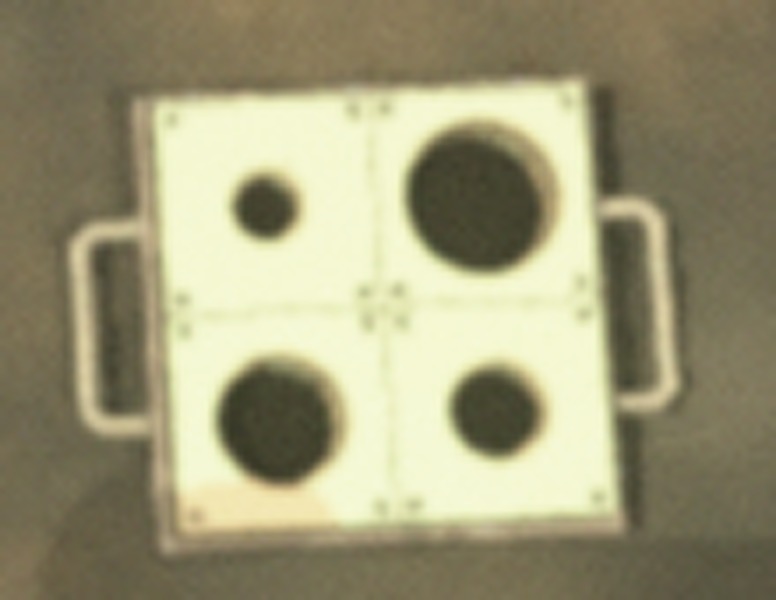

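```bash
python3 - <<'E'
from h import *
t,st=load('top0'); d,sd=load('side0')
A=lambda u,v:(125+u/6.667-.4,155+v/6.667-.4); B=lambda u,v:(105+u/5-.4,105+v/5-.4); W=lambda u,v:(270+u/7.055-.4,140+v/7.055-.4)
for n,a,b,z in [('flask',(600,193),(620,250),.1005),('bottle',(281,480),(270,186),.1075),('amber',(98,228),(391,76),.0595),('vial',(588,432),(442,372),.0655),('stop_shoulder',(78,478),(207,135),.0735+.005),('open base',(340,222),(504,240),.005)]:
    print(n,ray(t,st,*A(*a),z).round(4),ray(d,sd,*B(*b),z).round(4))
for n,a in [('vial',(266,206)),('flask',(482,195)),('bottle',(281,420)),('amber',(497,409))]: print(n,ray(t,st,*W(*a),.046).round(4))
for a in [(152,98),(585,80),(620,518),(178,530)]: print('corner',ray(t,st,*W(*a),.046).round(4))
for a in [(75,140),(650,80),(665,460),(75,355)]: print('board',ray(t,st,*A(*a),.0035).round(4))
print('machine',ray(t,st,348*.64,230*.64,.1))
E
```

```text
flask [0.5063 0.1429 0.1005] [0.5056 0.1395 0.1005]
bottle [0.3831 0.2717 0.1075] [0.3833 0.2694 0.1075]
amber [0.4949 0.3659 0.0595] [0.4941 0.3632 0.0595]
vial [0.4076 0.1487 0.0655] [0.4076 0.1486 0.0655]
stop_shoulder [0.3846 0.3639 0.0785] [0.3824 0.3547 0.0785]
open base [0.507  0.2702 0.005 ] [0.5042 0.2646 0.005 ]
vial [ 0.5628 -0.1267  0.046 ]
flask [ 0.5685 -0.2179  0.046 ]
bottle [ 0.4719 -0.1323  0.046 ]
amber [ 0.4776 -0.2225  0.046 ]
corner [ 0.6088 -0.0788  0.046 ]
corner [ 0.6188 -0.2625  0.046 ]
corner [ 0.4326 -0.2726  0.046 ]
corner [ 0.4255 -0.0891  0.046 ]
board [0.5439 0.3938 0.0035]
board [0.5751 0.1299 0.0035]
board [0.3999 0.1193 0.0035]
board [0.4446 0.3887 0.0035]
machine [0.61208867 0.12227949 0.1       ]
```

Request:
step_arm --moves '[[[0.11,-0.085,-0.01],[0,0,0],-1],[[0.23,-0.175,-0.02],[0,0,0],-1],[[0.345,-0.26,-0.03],[0,0,0],-1],[[0.46,-0.35,-0.037],[0,0,0],-1],[[0.46,-0.35,-0.037],[0,0,0],-1],[[0.46,-0.35,-0.037],[0,0,0],-1],[[0.46,-0.35,-0.037],[0,0,0],-1],[[0.46,-0.35,-0.037],[0,0,0],-1],[[0.46,-0.35,-0.037],[0,0,0],-1],[[0.46,-0.35,-0.037],[0,0,0],-1],[[0.46,-0.35,-0.037],[0,0,0],-1],[[0.46,-0.35,-0.037],[0,0,0],-1],[[0.46,-0.35,-0.037],[0,0,0],-1]]'

```text
time: 1.78
ee_pos: [0.5194, -0.177, 0.2504]
eef_rot: [[0.969, 0.248, -0.001], [0.248, -0.969, -0.001], [-0.001, 0.001, -1.0]]
wrist_force: [0.3, 0.3, 0.1]
opening: 0.0939
```

```bash
cat >> h.py <<'E'
def go(xyz,yaw):
    "shift+turn (tool axes) from the present pose to world xyz, tool down with yaw deg of tool x"
    from scipy.spatial.transform import Rotation as Q
    s=arm.read_state(); R=np.array(s['eef_rot']); y=np.radians(yaw)
    G=np.array([[np.cos(y),np.sin(y),0],[np.sin(y),-np.cos(y),0],[0,0,-1]])
    print(np.round(R.T@(np.array(xyz)-s['ee_pos']),4).tolist(),Q.from_matrix(R.T@G).as_rotvec(degrees=True).round(1).tolist())
E
python3 - <<'E'
from h import *
c,s=snap('wrist','w1'); print(s['ee_pos'],np.round(s['eef_rot'],3).tolist(),s['time'])
for n,x in dict(vial=(.5628,-.1267,.046),flask=(.5685,-.2179,.046),bottle=(.4719,-.1323,.046),amber=(.4776,-.2225,.046)).items(): print(n,np.round(proj(c,s,x),1))
a=cv2.imread('pics/w1.png'); cv2.imwrite('pics/w1b.png',cv2.resize(a,(800,600),interpolation=cv2.INTER_CUBIC))
E
```

```text
[ 0.51939845 -0.17699163  0.25043878] [[0.969, 0.248, -0.001], [0.248, -0.969, -0.001], [-0.001, 0.001, -1.0]] 1.775
vial [224.5 132.6]
flask [290.8 145.4]
bottle [214.1 196.7]
amber [276.2 208. ]
```

View pics/w1b.png

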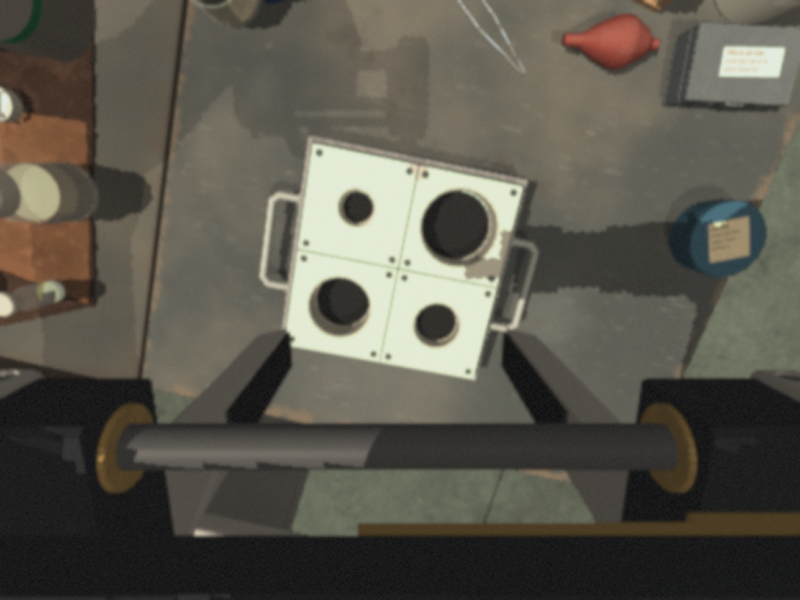

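```bash
python3 - <<'E'
from h import *
for f,seed in [('top0',(324,180)),('side0',(316,262)),('w1',(254,170))]:
    c,s=load(f); g=cv2.cvtColor(cv2.resize(c['img'],None,fx=4,fy=4,interpolation=cv2.INTER_CUBIC),cv2.COLOR_RGB2GRAY)
    m=(g>150).astype(np.uint8); m=cv2.morphologyEx(m,cv2.MORPH_CLOSE,np.ones((17,17)));m=cv2.morphologyEx(m,cv2.MORPH_OPEN,np.ones((61,61)))
    cs=cv2.findContours(m,cv2.RETR_EXTERNAL,cv2.CHAIN_APPROX_NONE)[0]
    k=[q for q in cs if cv2.pointPolygonTest(q,(seed[0]*4.,seed[1]*4.),True)>-40]
    h=cv2.convexHull(max(k,key=cv2.contourArea)); p=cv2.approxPolyN(h,4)[0] if hasattr(cv2,'approxPolyN') else cv2.approxPolyDP(h,30,True)[:,0]
    P=np.array([ray(c,s,u/4-.375,v/4-.375,.046)[:2] for u,v in p]); print(f,P.round(4).tolist(),P.mean(0).round(4),np.linalg.norm(P-np.roll(P,1,0),axis=1).round(4))
E
```

```text
top0 [[0.5281, -0.2133], [0.3832, -0.199], [0.5217, -0.0497], [0.6487, -0.175]] [ 0.5204 -0.1592] [0.1266 0.1455 0.2037 0.1784]
side0 [[0.621, -0.1557], [0.4285, -0.3865], [0.4174, -0.162], [0.5463, -0.0597]] [ 0.5033 -0.191 ] [0.1216 0.3006 0.2248 0.1646]
w1 [[0.6159, -0.1964], [0.4374, -0.3427], [0.4244, -0.0922], [0.6081, -0.0771]] [ 0.5214 -0.1771] [0.1195 0.2308 0.2509 0.1844]
```

```bash
python3 - <<'E'
from h import *
a=cv2.imread('pics/side0.png')[205:325,250:385]; b=cv2.imread('pics/w1.png')[85:245,175:345]
o=np.zeros((600,800,3),np.uint8)
a=cv2.resize(a,None,fx=2.95,fy=2.95,interpolation=cv2.INTER_CUBIC); b=cv2.resize(b,None,fx=2.35,fy=2.35,interpolation=cv2.INTER_CUBIC)
a=cv2.convertScaleAbs(a,alpha=.9);o[:a.shape[0],:a.shape[1]]=a; o[:b.shape[0],400:400+b.shape[1]]=b
cv2.imwrite('pics/m.png',o[:400])
E
```

```text
(no output)
```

View pics/m.png

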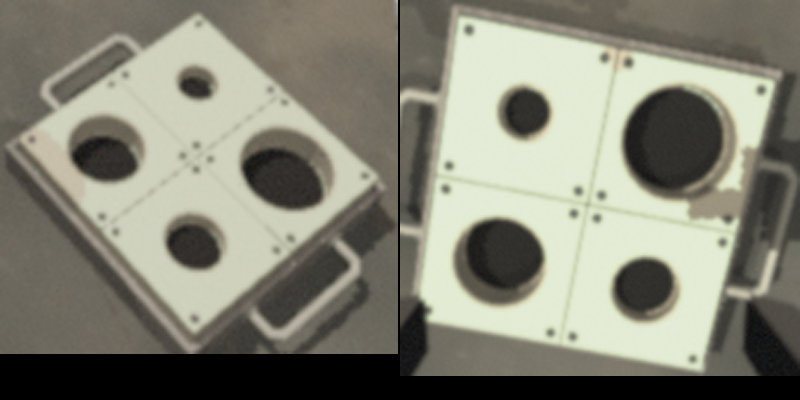

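```bash
python3 - <<'E'
from h import *
S=dict(x=(196,157),vial=(198,83),flask=(288,168),bottle=(107,148),amber=(195,241))
Wd=dict(x=(189,204),vial=(124,112),flask=(279,141),bottle=(99,261),amber=(246,288))
T=dict(x=(381.5,306),vial=(266,206),flask=(482,195),bottle=(281,420),amber=(497,409))
for n in S:
    t,st=load('top0');d,sd=load('side0');w,sw=load('w1')
    print(n,ray(t,st,270+T[n][0]/7.055-.4,140+T[n][1]/7.055-.4,.046)[:2].round(4),ray(d,sd,250+S[n][0]/2.95-.4,205+S[n][1]/2.95-.4,.046)[:2].round(4),ray(w,sw,175+Wd[n][0]/2.35-.3,85+Wd[n][1]/2.35-.3,.046)[:2].round(4))
go((.440,.120,.25),45)
E
```

```text
x [ 0.5206 -0.1748] [ 0.5199 -0.177 ] [ 0.5216 -0.1799]
vial [ 0.5628 -0.1267] [ 0.5627 -0.1302] [ 0.5641 -0.1305]
flask [ 0.5685 -0.2179] [ 0.568  -0.2211] [ 0.5703 -0.2211]
bottle [ 0.4719 -0.1323] [ 0.4718 -0.1348] [ 0.4742 -0.1358]
amber [ 0.4776 -0.2225] [ 0.4767 -0.2254] [ 0.4797 -0.2266]
[-0.0036, -0.3072, 0.0004] [0.0, 0.0, -30.6]
```

```bash
python3 -c "
from h import *
go((.45,.12,.25),45)"
```

```text
[0.0061, -0.3047, 0.0004] [0.0, 0.0, -30.6]
```

Request:
step_arm --moves '[[[0,-0.06,0],[0,0,-6],-1],[[0,-0.12,0],[0,0,-12],-1],[[0.002,-0.18,0],[0,0,-18],-1],[[0.004,-0.24,0],[0,0,-24],-1],[[0.006,-0.305,0],[0,0,-30.6],-1],[[0.006,-0.305,0],[0,0,-30.6],-1],[[0.006,-0.305,0],[0,0,-30.6],-1],[[0.006,-0.305,0],[0,0,-30.6],-1]]'

```text
time: 2.82
ee_pos: [0.4504, 0.1197, 0.2504]
eef_rot: [[0.708, 0.706, 0.0], [0.706, -0.708, -0.001], [-0.001, 0.001, -1.0]]
wrist_force: [-0.1, -0.1, 0.4]
opening: 0.0938
```

```bash
python3 - <<'E'
from h import *
c,s=snap('wrist','w2'); print(s['ee_pos'],s['time'])
for n,x in dict(flask=(.506,.140,.1005),bottle=(.383,.27,.1075),amber=(.4945,.364,.0595),vial=(.4076,.148,.0655)).items(): print(n,np.round(np.array(proj(c,s,x))*1.5625,1))
a=cv2.imread('pics/w2.png'); cv2.imwrite('pics/w2b.png',cv2.resize(a,(800,600),interpolation=cv2.INTER_CUBIC))
E
```

```text
[0.45035011 0.11965833 0.25041848] 2.825
flask [428.  210.7]
bottle [179.7 204.6]
amber [203.9   3.2]
vial [335.5 285.1]
```

View pics/w2b.png

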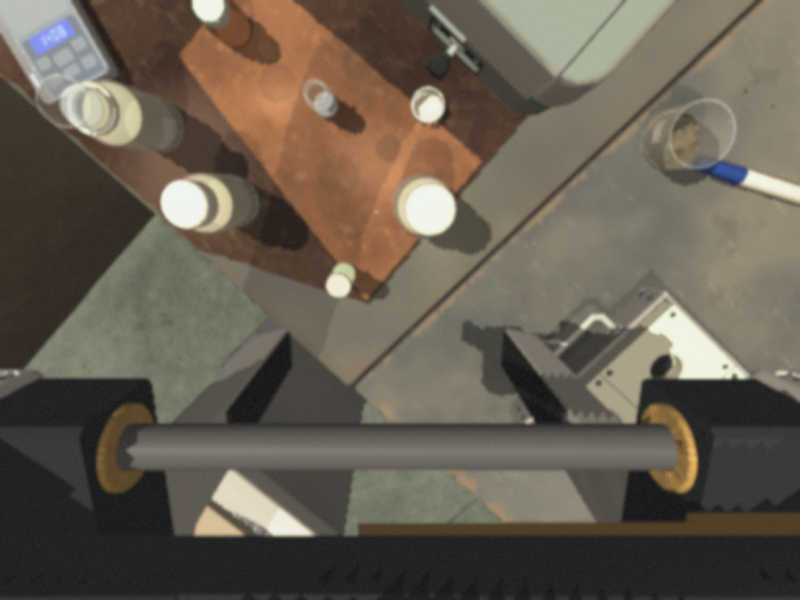

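```bash
python3 - <<'E'
from h import *
c,s=load('w2')
for n,u,v,z in [('flask',428,207,.1005),('bottle',186,204,.1075),('amber',210,7,.0595),('vial',339,284,.0655),('cruc',429,104,.03)]: print(n,ray(c,s,u/1.5625-.2,v/1.5625-.2,z).round(4))
go((.507,.1395,.155),45)
E
```

```text
flask [0.5079 0.1422 0.1005]
bottle [0.3866 0.2674 0.1075]
amber [0.4958 0.3595 0.0595]
vial [0.4104 0.1469 0.0655]
cruc [0.5697 0.1975 0.03  ]
[0.0541, 0.026, 0.0954] [0.0, 0.0, -0.1]
```

Request:
step_arm --moves '[[[0.055,0.025,0.02],[0,0,0],-1],[[0.055,0.025,0.07],[0,0,0],-1],[[0.055,0.025,0.12],[0,0,0],-1],[[0.055,0.025,0.165],[0,0,0],-1],[[0.055,0.025,0.19],[0,0,0],-1],[[0.055,0.025,0.204],[0,0,0],-1],[[0.055,0.025,0.204],[0,0,0],-1],[[0.055,0.025,0.204],[0,0,0],-1],[[0.055,0.025,0.204],[0,0,0],0],[[0.055,0.025,0.204],[0,0,0],0.5],[[0.055,0.025,0.204],[0,0,0],1],[[0.055,0.025,0.204],[0,0,0],1],[[0.055,0.025,0.204],[0,0,0],1],[[0.055,0.025,0.204],[0,0,0],1],[[0.055,0.025,0.204],[0,0,0],1],[[0.055,0.025,0.204],[0,0,0],1]]'

```text
time: 4.88
ee_pos: [0.5066, 0.143, 0.0465]
eef_rot: [[0.706, 0.709, 0.0], [0.709, -0.706, -0.0], [0.0, 0.0, -1.0]]
wrist_force: [1.5, -1.0, 0.1]
opening: 0.0483
```

```bash
python3 - <<'E'
from h import *
go((.5068,.141,.17),45); go((.569,-.221,.17),10)
E
```

```text
[-0.0013, 0.0016, -0.1235] [0.0, -0.0, 0.1]
[-0.214, 0.3011, -0.1234] [0.0, -0.0, 35.1]
```

Request:
step_arm --moves '[[[0,0,-0.01],[0,0,0],1],[[0,0,-0.035],[0,0,0],1],[[0,0,-0.07],[0,0,0],1],[[-0.005,0.008,-0.095],[0,0,0],1],[[-0.02,0.03,-0.105],[0,0,0],1],[[-0.045,0.063,-0.105],[0,0,0],1],[[-0.071,0.1,-0.105],[0,0,0],1],[[-0.1,0.14,-0.105],[0,0,0],1],[[-0.128,0.18,-0.105],[0,0,0],1],[[-0.156,0.22,-0.105],[0,0,0],1],[[-0.18,0.255,-0.105],[0,0,0],1],[[-0.2,0.283,-0.1],[0,0,0],1],[[-0.21,0.297,-0.09],[0,0,0],1],[[-0.2135,0.3012,-0.08],[0,0,0],1],[[-0.2135,0.3012,-0.08],[0,0,0],1],[[-0.2135,0.3012,-0.08],[0,0,0],1]]'

```text
time: 6.88
ee_pos: [0.5695, -0.2186, 0.1266]
eef_rot: [[0.704, 0.71, -0.0], [0.71, -0.704, 0.001], [0.001, -0.001, -1.0]]
wrist_force: [0.7, -0.3, -1.3]
opening: 0.0483
```

```bash
python3 - <<'E'
from h import *
c,s=snap('wrist','w3'); d,sd=snap('side','s3')
a=cv2.resize(c['img'][130:290,150:350,::-1],None,fx=2,fy=2,interpolation=cv2.INTER_CUBIC); b=cv2.resize(d['img'][170:330,260:460,::-1],None,fx=2,fy=2,interpolation=cv2.INTER_CUBIC)
cv2.imwrite('pics/m3.png',np.hstack([a,b]))
print(proj(c,s,(.569,-.221,.046)),proj(d,sd,(.569,-.221,.046)))
go((.569,-.221,.061),45)
E
```

```text
(np.float64(253.5831365233328), np.float64(198.17741591588634)) (np.float64(347.55583742909687), np.float64(261.288062722612))
[-0.0018, 0.0007, 0.0659] [0.0, -0.0, 0.2]
```

View pics/m3.png

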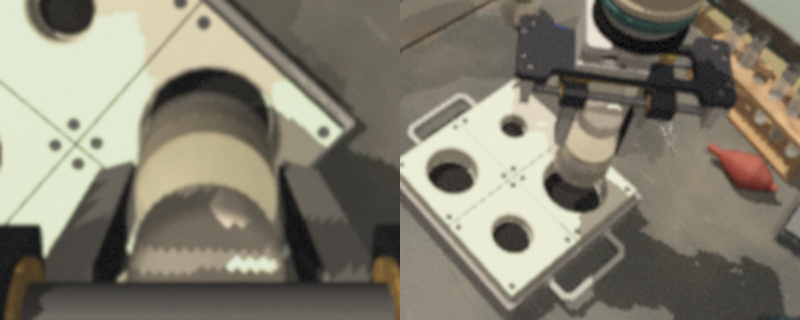

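Request:
step_arm --moves '[[[-0.001,0.001,0.012],[0,0,0],1],[[-0.001,0.001,0.027],[0,0,0],1],[[-0.001,0.001,0.042],[0,0,0],1],[[-0.001,0.001,0.053],[0,0,0],1],[[-0.001,0.001,0.06],[0,0,0],1],[[-0.001,0.001,0.064],[0,0,0],1],[[-0.001,0.001,0.064],[0,0,0],1],[[-0.001,0.001,0.064],[0,0,0],1]]'

```text
time: 7.98
ee_pos: [0.5696, -0.2221, 0.0629]
eef_rot: [[0.705, 0.709, 0.001], [0.709, -0.705, -0.0], [0.0, 0.001, -1.0]]
wrist_force: [0.4, 0.3, -2.2]
opening: 0.0482
```

Request:
step_arm --moves '[[[0,0,0.001],[0,0,0],1],[[0,0,0.001],[0,0,0],-0.3],[[0,0,0.001],[0,0,0],-0.6],[[0,0,0.001],[0,0,0],-0.8],[[0,0,0.001],[0,0,0],-0.8],[[0,0,-0.01],[0,0,0],-0.8],[[0,0,-0.06],[0,0,0],-0.8],[[0,0,-0.11],[0,0,0],-0.8],[[0,0,-0.16],[0,0,0],-0.8],[[0,0,-0.18],[0,0,0],-1],[[0,0,-0.18],[0,0,0],-1]]'

```text
time: 9.35
ee_pos: [0.5704, -0.2223, 0.245]
eef_rot: [[0.705, 0.709, 0.004], [0.709, -0.705, -0.002], [0.002, 0.004, -1.0]]
wrist_force: [-0.4, 0.1, -0.5]
opening: 0.094
```

```bash
python3 - <<'E'
from h import *
print(arm.read_state()['ee_pos'],arm.read_state()['opening'])
c,s=snap('wrist','w4')
cv2.imwrite('pics/w4b.png',cv2.resize(c['img'][60:260,120:390,::-1],None,fx=2.9,fy=2.9,interpolation=cv2.INTER_CUBIC))
go((.385,.269,.2425),70)
E
```

```text
[ 0.57039363 -0.22233985  0.2449552 ] 0.09402780110167896
[0.218, -0.4771, 0.0002] [0.1, -0.0, -24.9]
```

View pics/w4b.png

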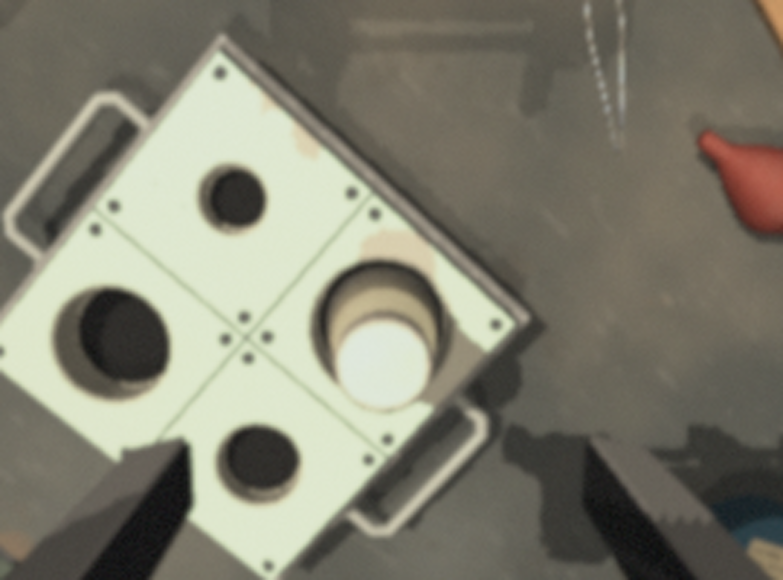

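```bash
python3 - <<'E'
from h import *
c,s=load('w4')
for n,u,v,z in [('flaskcap',383,363,.115),('frim',380,330,.046),('vial',232,199,.046),('bottle',112,343,.046),('amber',259,464,.046),('x',245,338,.046)]: print(n,ray(c,s,120+u/2.9-.3,60+v/2.9-.3,z).round(4))
E
```

```text
flaskcap [ 0.5701 -0.2225  0.115 ]
frim [ 0.569  -0.2214  0.046 ]
vial [ 0.5641 -0.131   0.046 ]
bottle [ 0.4744 -0.1359  0.046 ]
amber [ 0.4792 -0.2267  0.046 ]
x [ 0.5209 -0.1789  0.046 ]
```

```bash
python3 - <<'E'
from h import *
go((.385,.269,.2425),90)
E
```

```text
[0.218, -0.4771, 0.0002] [0.1, 0.0, -44.9]
```

Request:
step_arm --moves '[[[0.024,-0.053,0],[0,0,-5],-1],[[0.048,-0.106,0],[0,0,-10],-1],[[0.073,-0.159,0],[0,0,-15],-1],[[0.097,-0.212,0],[0,0,-20],-1],[[0.121,-0.265,0],[0,0,-25],-1],[[0.145,-0.318,0],[0,0,-30],-1],[[0.169,-0.371,0],[0,0,-35],-1],[[0.194,-0.424,0],[0,0,-40],-1],[[0.218,-0.477,0],[0,0,-45],-1],[[0.218,-0.477,0],[0,0,-45],-1],[[0.218,-0.477,0],[0,0,-45],-1],[[0.218,-0.477,0],[0,0,-45],-1]]'

```text
time: 10.9
ee_pos: [0.3854, 0.2671, 0.2419]
eef_rot: [[0.001, 1.0, -0.001], [1.0, -0.001, -0.002], [-0.002, -0.001, -1.0]]
wrist_force: [1.1, -0.8, -0.5]
opening: 0.0939
```

```bash
python3 - <<'E'
from h import *
c,s=snap('wrist','w5'); print(s['ee_pos'])
cv2.imwrite('pics/w5b.png',cv2.resize(c['img'][60:260,100:370,::-1],None,fx=2.9,fy=2.9,interpolation=cv2.INTER_CUBIC))
print((np.array(proj(c,s,(.385,.269,.1075)))-[100,60])*2.9)
E
```

```text
[0.38541045 0.26709347 0.24185698]
[441.44233693 350.48790566]
```

View pics/w5b.png

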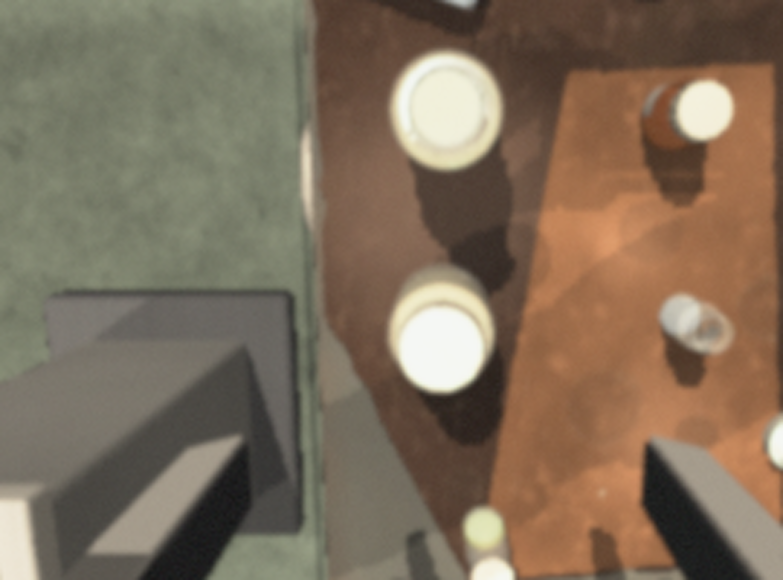

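Request:
step_arm --moves '[[[0.0025,0,0.03],[0,0,0],-1],[[0.0025,0,0.08],[0,0,0],-1],[[0.0025,0,0.13],[0,0,0],-1],[[0.0025,0,0.165],[0,0,0],-1],[[0.0025,0,0.185],[0,0,0],-1],[[0.0025,0,0.195],[0,0,0],-1],[[0.0025,0,0.195],[0,0,0],-1],[[0.0025,0,0.195],[0,0,0],-0.5],[[0.0025,0,0.195],[0,0,0],0],[[0.0025,0,0.195],[0,0,0],0.5],[[0.0025,0,0.195],[0,0,0],1],[[0.0025,0,0.195],[0,0,0],1],[[0.0025,0,0.195],[0,0,0],1],[[0.0025,0,0.195],[0,0,0],1],[[0.0025,0,0.195],[0,0,0],1]]'

```text
time: 12.82
ee_pos: [0.3847, 0.2714, 0.0475]
eef_rot: [[-0.003, 1.0, -0.0], [1.0, 0.003, -0.0], [-0.0, -0.0, -1.0]]
wrist_force: [-0.9, -0.4, 2.5]
opening: 0.0468
```

```bash
python3 - <<'E'
from h import *
go((.4737,-.1355,.15),90)
c,s=load('w5')
for n,u,v,z in [('amber',704,110,.0595),('vial',493,578,.0655)]: print(n,ray(c,s,100+u/2.9-.3,60+v/2.9-.3,z).round(4))
E
```

```text
[-0.4072, 0.0879, -0.1024] [-0.0, 0.0, 0.1]
amber [0.4956 0.363  0.0595]
vial [0.4089 0.1481 0.0655]
```

Request:
step_arm --moves '[[[0,0,-0.01],[0,0,0],1],[[0,0,-0.035],[0,0,0],1],[[0,0,-0.07],[0,0,0],1],[[-0.01,0.002,-0.095],[0,0,0],1],[[-0.035,0.008,-0.105],[0,0,0],1],[[-0.075,0.016,-0.105],[0,0,0],1],[[-0.12,0.026,-0.105],[0,0,0],1],[[-0.165,0.036,-0.105],[0,0,0],1],[[-0.21,0.046,-0.105],[0,0,0],1],[[-0.255,0.055,-0.105],[0,0,0],1],[[-0.3,0.065,-0.105],[0,0,0],1],[[-0.34,0.074,-0.105],[0,0,0],1],[[-0.375,0.081,-0.105],[0,0,0],1],[[-0.397,0.086,-0.1],[0,0,0],1],[[-0.407,0.088,-0.09],[0,0,0],1],[[-0.407,0.088,-0.08],[0,0,0],1],[[-0.407,0.088,-0.08],[0,0,0],1],[[-0.407,0.088,-0.08],[0,0,0],1]]'

```text
time: 15.08
ee_pos: [0.4739, -0.1341, 0.1276]
eef_rot: [[-0.005, 1.0, -0.0], [1.0, 0.005, 0.0], [0.0, -0.0, -1.0]]
wrist_force: [0.1, -0.7, -1.3]
opening: 0.0467
```

```bash
python3 - <<'E'
from h import *
go((.4737,-.1355,.0625),90); print(arm.read_state()['time'])
c,s=snap('wrist','w6'); d,sd=snap('side','s6')
a=cv2.resize(c['img'][130:290,150:350,::-1],None,fx=2,fy=2,interpolation=cv2.INTER_CUBIC); b=cv2.resize(d['img'][170:330,220:420,::-1],None,fx=2,fy=2,interpolation=cv2.INTER_CUBIC)
cv2.imwrite('pics/m6.png',np.hstack([a,b]))
E
```

```text
[-0.0015, -0.0002, 0.0651] [-0.0, -0.0, 0.3]
15.075
```

View pics/m6.png

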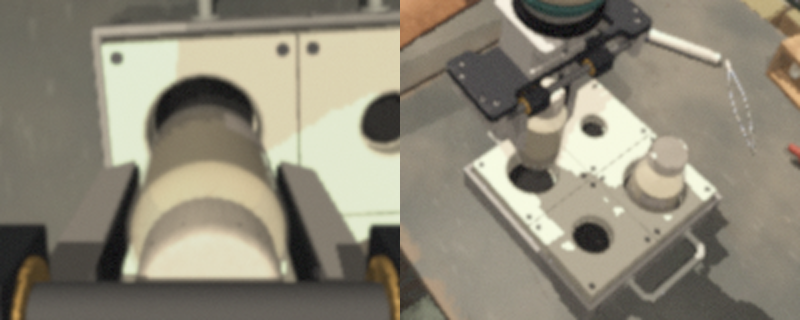

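Request:
step_arm --moves '[[[0,0,0.012],[0,0,0],1],[[0,0,0.027],[0,0,0],1],[[0,0,0.042],[0,0,0],1],[[0,0,0.053],[0,0,0],1],[[0,0,0.06],[0,0,0],1],[[0,0,0.064],[0,0,0],1],[[0,0,0.064],[0,0,0],1],[[0,0,0.064],[0,0,0],1]]'

```text
time: 16.18
ee_pos: [0.4742, -0.1354, 0.0638]
eef_rot: [[-0.002, 1.0, 0.001], [1.0, 0.002, -0.0], [-0.0, 0.001, -1.0]]
wrist_force: [0.4, 0.3, -1.6]
opening: 0.0468
```

Request:
step_arm --moves '[[[0,0,0.001],[0,0,0],1],[[0,0,0.001],[0,0,0],-0.3],[[0,0,0.001],[0,0,0],-0.6],[[0,0,0.001],[0,0,0],-0.8],[[0,0,0.001],[0,0,0],-0.8],[[0,0,-0.01],[0,0,0],-0.8],[[0,0,-0.06],[0,0,0],-0.8],[[0,0,-0.11],[0,0,0],-0.8],[[0,0,-0.16],[0,0,0],-0.8],[[0,0,-0.18],[0,0,0],-0.5],[[0,0,-0.18],[0,0,0],-0.5]]'

```text
time: 17.55
ee_pos: [0.4749, -0.1355, 0.2454]
eef_rot: [[-0.002, 1.0, 0.004], [1.0, 0.002, -0.001], [-0.001, 0.004, -1.0]]
wrist_force: [-0.3, -0.4, -0.5]
opening: 0.0715
```

```bash
python3 - <<'E'
from h import *
print(arm.read_state()['opening'])
go((.4947,.3635,.245),90)
E
```

```text
0.07152533633539043
[0.499, 0.0209, -0.0003] [0.2, 0.1, 0.1]
```

Request:
step_arm --moves '[[[0.05,0.002,0],[0,0,4.5],-0.5],[[0.1,0.004,0],[0,0,9],-0.5],[[0.15,0.006,0],[0,0,13.5],-0.5],[[0.2,0.008,0],[0,0,18],-0.5],[[0.25,0.01,0],[0,0,22.5],-0.5],[[0.3,0.013,0],[0,0,27],-0.5],[[0.35,0.015,0],[0,0,31.5],-0.5],[[0.4,0.017,0],[0,0,36],-0.5],[[0.45,0.019,0],[0,0,40.5],-0.5],[[0.499,0.021,0],[0,0,45],-0.5],[[0.499,0.021,0],[0,0,45],-0.5],[[0.499,0.021,0],[0,0,45],-0.5],[[0.499,0.021,0],[0,0,45],-0.5]]'

```text
time: 19.18
ee_pos: [0.4941, 0.3616, 0.2429]
eef_rot: [[0.707, 0.707, -0.0], [0.707, -0.707, -0.002], [-0.002, 0.001, -1.0]]
wrist_force: [0.4, 0.4, -0.0]
opening: 0.0704
```

```bash
python3 - <<'E'
from h import *
c,s=snap('wrist','w7'); print(s['ee_pos'])
cv2.imwrite('pics/w7b.png',cv2.resize(c['img'][100:280,120:390,::-1],None,fx=2.9,fy=2.9,interpolation=cv2.INTER_CUBIC))
print((np.array(proj(c,s,(.4947,.3635,.0595)))-[120,100])*2.9)
go((.4947,.3635,.0285),45)
E
```

```text
[0.49411257 0.36160779 0.24293595]
[381.93733954 213.55473314]
[0.0018, -0.001, 0.2147] [0.0, 0.1, 0.0]
```

View pics/w7b.png

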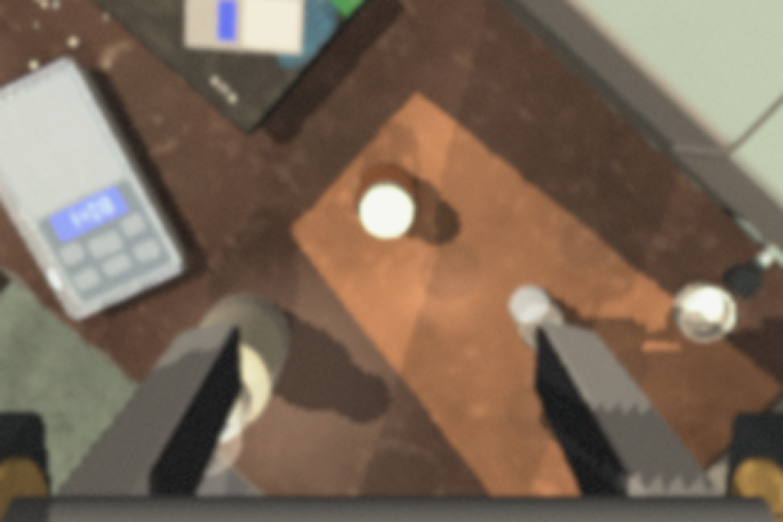

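Request:
step_arm --moves '[[[0.003,0.0005,0.04],[0,0,0],-0.5],[[0.003,0.0005,0.09],[0,0,0],-0.5],[[0.003,0.0005,0.14],[0,0,0],-0.5],[[0.003,0.0005,0.18],[0,0,0],-0.5],[[0.003,0.0005,0.205],[0,0,0],-0.5],[[0.003,0.0005,0.2145],[0,0,0],-0.5],[[0.003,0.0005,0.2145],[0,0,0],-0.5],[[0.003,0.0005,0.2145],[0,0,0],0],[[0.003,0.0005,0.2145],[0,0,0],0.4],[[0.003,0.0005,0.2145],[0,0,0],1],[[0.003,0.0005,0.2145],[0,0,0],1],[[0.003,0.0005,0.2145],[0,0,0],1],[[0.003,0.0005,0.2145],[0,0,0],1],[[0.003,0.0005,0.2145],[0,0,0],1]]'

```text
time: 20.98
ee_pos: [0.4964, 0.3655, 0.0292]
eef_rot: [[0.705, 0.709, 0.0], [0.709, -0.705, 0.0], [0.0, 0.0, -1.0]]
wrist_force: [0.3, -0.3, 3.6]
opening: 0.0304
```

```bash
python3 - <<'E'
from h import *
go((.4787,-.2262,.15),45)
E
```

```text
[-0.4318, 0.4049, -0.1209] [0.0, -0.0, 0.1]
```

Request:
step_arm --moves '[[[0,0,-0.008],[0,0,0],1],[[0,0,-0.03],[0,0,0],1],[[0,0,-0.065],[0,0,0],1],[[0,0,-0.1],[0,0,0],1],[[-0.01,0.01,-0.13],[0,0,0],1],[[-0.03,0.028,-0.145],[0,0,0],1],[[-0.06,0.056,-0.15],[0,0,0],1],[[-0.095,0.089,-0.15],[0,0,0],1],[[-0.13,0.122,-0.15],[0,0,0],1],[[-0.165,0.155,-0.15],[0,0,0],1],[[-0.2,0.188,-0.15],[0,0,0],1],[[-0.235,0.22,-0.15],[0,0,0],1],[[-0.27,0.253,-0.15],[0,0,0],1],[[-0.305,0.286,-0.15],[0,0,0],1],[[-0.34,0.319,-0.15],[0,0,0],1],[[-0.375,0.351,-0.15],[0,0,0],1],[[-0.405,0.38,-0.15],[0,0,0],1],[[-0.424,0.398,-0.15],[0,0,0],1],[[-0.431,0.405,-0.145],[0,0,0],1],[[-0.431,0.405,-0.135],[0,0,0],1]]'

```text
time: 23.48
ee_pos: [0.4794, -0.2255, 0.1637]
eef_rot: [[0.706, 0.708, 0.001], [0.708, -0.706, 0.0], [0.001, 0.0, -1.0]]
wrist_force: [-0.4, 1.4, -0.2]
opening: 0.0305
```

Request:
step_arm --moves '[[[0,0,0.02],[0,0,0],1],[[0,0,0.04],[0,0,0],1],[[0,0,0.055],[0,0,0],1],[[0,0,0.06],[0,0,0],1],[[0,0,0.06],[0,0,0],1],[[0,0,0.06],[0,0,0],1]]'

```text
time: 24.22
ee_pos: [0.4798, -0.2257, 0.1045]
eef_rot: [[0.705, 0.709, 0.001], [0.709, -0.705, -0.0], [0.001, 0.001, -1.0]]
wrist_force: [0.2, -0.9, -0.5]
opening: 0.0302
```

```bash
python3 - <<'E'
from h import *
go((.4787,-.2262,.0595),45)
c,s=snap('wrist','w8'); d,sd=snap('side','s8')
a=cv2.resize(c['img'][150:290,170:340,::-1],(400,330),interpolation=cv2.INTER_CUBIC); b=cv2.resize(d['img'][190:330,230:400,::-1],(400,330),interpolation=cv2.INTER_CUBIC)
cv2.imwrite('pics/m8.png',np.hstack([a,b]))
E
```

```text
[-0.0011, -0.0004, 0.045] [0.1, -0.0, 0.1]
```

View pics/m8.png

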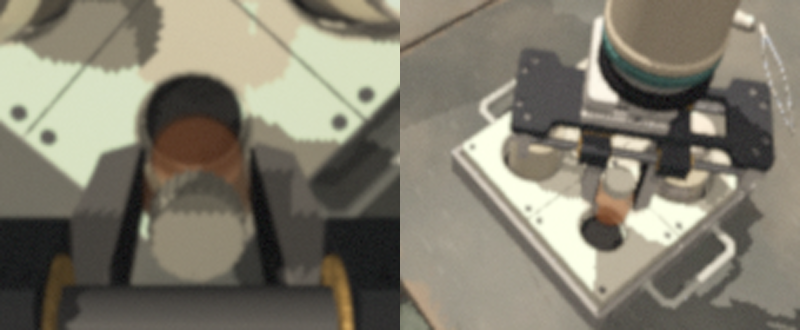

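Request:
step_arm --moves '[[[0,0,0.01],[0,0,0],1],[[0,0,0.022],[0,0,0],1],[[0,0,0.033],[0,0,0],1],[[0,0,0.041],[0,0,0],1],[[0,0,0.0455],[0,0,0],1],[[0,0,0.0455],[0,0,0],1],[[0,0,0.0455],[0,0,0],1]]'

```text
time: 25.2
ee_pos: [0.4794, -0.2257, 0.0586]
eef_rot: [[0.705, 0.709, 0.0], [0.709, -0.705, -0.0], [0.0, 0.0, -1.0]]
wrist_force: [1.3, 0.4, -1.0]
opening: 0.0303
```

Request:
step_arm --moves '[[[0,0,0],[0,0,0],0.2],[[0,0,0],[0,0,0],0],[[0,0,0],[0,0,0],-0.2],[[0,0,0],[0,0,0],-0.2],[[0,0,-0.01],[0,0,0],-0.2],[[0,0,-0.06],[0,0,0],-0.2],[[0,0,-0.11],[0,0,0],-0.2],[[0,0,-0.16],[0,0,0],-0.2],[[0,0,-0.185],[0,0,0],-0.2],[[0,0,-0.185],[0,0,0],-0.2]]'

```text
time: 26.45
ee_pos: [0.4804, -0.2261, 0.2459]
eef_rot: [[0.706, 0.709, 0.004], [0.709, -0.706, -0.002], [0.002, 0.005, -1.0]]
wrist_force: [-0.1, 0.0, -0.9]
opening: 0.0562
```

```bash
python3 - <<'E'
from h import *
print(arm.read_state()['opening'])
snap('wrist','w9')
go((.4092,.148,.245),45)
E
```

```text
0.056158483859070935
[0.2155, -0.3134, -0.0013] [0.1, -0.0, 0.1]
```

Request:
step_arm --moves '[[[0.031,-0.045,0],[0,0,0],-0.2],[[0.062,-0.09,0],[0,0,0],-0.2],[[0.093,-0.135,0],[0,0,0],-0.2],[[0.124,-0.18,0],[0,0,0],-0.2],[[0.155,-0.225,0],[0,0,0],-0.2],[[0.186,-0.27,0],[0,0,0],-0.2],[[0.2155,-0.3135,0],[0,0,0],-0.2],[[0.2155,-0.3135,0.03],[0,0,0],-0.2],[[0.2155,-0.3135,0.05],[0,0,0],-0.2],[[0.2155,-0.3135,0.05],[0,0,0],-0.2],[[0.2155,-0.3135,0.05],[0,0,0],-0.2]]'

```text
time: 27.88
ee_pos: [0.4089, 0.1482, 0.1934]
eef_rot: [[0.705, 0.709, -0.001], [0.709, -0.705, 0.0], [-0.0, -0.001, -1.0]]
wrist_force: [0.2, -0.1, -0.2]
opening: 0.0565
```

```bash
python3 - <<'E'
from h import *
c,s=snap('wrist','w10'); print(s['ee_pos'])
a=cv2.resize(c['img'][120:280,160:350,::-1],(400,337),interpolation=cv2.INTER_CUBIC)
b=cv2.resize(load('w9')[0]['img'][90:280,160:385,::-1],(400,337),interpolation=cv2.INTER_CUBIC)
cv2.imwrite('pics/m10.png',np.hstack([a,b]))
print((np.array(proj(c,s,(.4092,.148,.0655)))-[160,120])*400/190)
go((.4092,.148,.0285),45)
E
```

```text
[0.40889841 0.14819117 0.19343513]
[195.19300795 136.07524866]
[-0.0003, 0.0001, 0.1653] [0.0, -0.0, 0.1]
```

View pics/m10.png

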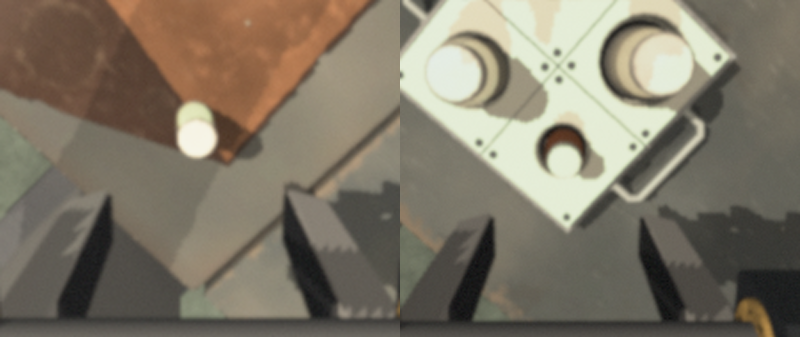

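Request:
step_arm --moves '[[[-0.001,0.001,0.04],[0,0,0],-0.2],[[-0.001,0.001,0.09],[0,0,0],-0.2],[[-0.001,0.001,0.13],[0,0,0],-0.2],[[-0.001,0.001,0.155],[0,0,0],-0.2],[[-0.001,0.001,0.165],[0,0,0],-0.2],[[-0.001,0.001,0.165],[0,0,0],-0.2],[[-0.001,0.001,0.165],[0,0,0],0.1],[[-0.001,0.001,0.165],[0,0,0],0.3],[[-0.001,0.001,0.165],[0,0,0],0.45],[[-0.001,0.001,0.165],[0,0,0],0.6],[[-0.001,0.001,0.165],[0,0,0],1],[[-0.001,0.001,0.165],[0,0,0],1],[[-0.001,0.001,0.165],[0,0,0],1],[[-0.001,0.001,0.165],[0,0,0],1]]'

```text
time: 29.68
ee_pos: [0.4093, 0.1469, 0.0288]
eef_rot: [[0.705, 0.709, 0.001], [0.709, -0.705, 0.0], [0.001, 0.0, -1.0]]
wrist_force: [-1.0, 0.1, 5.8]
opening: 0.0218
```

```bash
python3 - <<'E'
from h import *
go((.5637,-.1307,.15),45)
E
```

```text
[-0.0878, 0.3053, -0.1211] [0.0, -0.0, 0.1]
```

Request:
step_arm --moves '[[[0,0,-0.008],[0,0,0],1],[[0,0,-0.03],[0,0,0],1],[[0,0,-0.065],[0,0,0],1],[[0,0,-0.1],[0,0,0],1],[[-0.003,0.01,-0.13],[0,0,0],1],[[-0.008,0.028,-0.145],[0,0,0],1],[[-0.017,0.06,-0.15],[0,0,0],1],[[-0.028,0.098,-0.15],[0,0,0],1],[[-0.039,0.136,-0.15],[0,0,0],1],[[-0.05,0.174,-0.15],[0,0,0],1],[[-0.061,0.212,-0.15],[0,0,0],1],[[-0.072,0.25,-0.15],[0,0,0],1],[[-0.081,0.28,-0.15],[0,0,0],1],[[-0.086,0.298,-0.145],[0,0,0],1],[[-0.088,0.305,-0.13],[0,0,0],1],[[-0.088,0.305,-0.11],[0,0,0],1],[[-0.088,0.305,-0.09],[0,0,0],1],[[-0.088,0.305,-0.078],[0,0,0],1],[[-0.088,0.305,-0.075],[0,0,0],1],[[-0.088,0.305,-0.075],[0,0,0],1]]'

```text
time: 32.17
ee_pos: [0.5633, -0.1303, 0.1036]
eef_rot: [[0.705, 0.709, 0.0], [0.709, -0.705, 0.0], [0.0, 0.0, -1.0]]
wrist_force: [0.2, -0.2, 0.7]
opening: 0.0218
```

```bash
python3 - <<'E'
from h import *
go((.5637,-.1307,.0595),45)
c,s=snap('wrist','w11'); d,sd=snap('side','s11')
a=cv2.resize(c['img'][150:290,170:340,::-1],(400,330),interpolation=cv2.INTER_CUBIC); b=cv2.resize(d['img'][170:310,240:410,::-1],(400,330),interpolation=cv2.INTER_CUBIC)
cv2.imwrite('pics/m11.png',np.hstack([a,b]))
E
```

```text
[-0.0, 0.0006, 0.0441] [0.0, -0.0, 0.2]
```

View pics/m11.png

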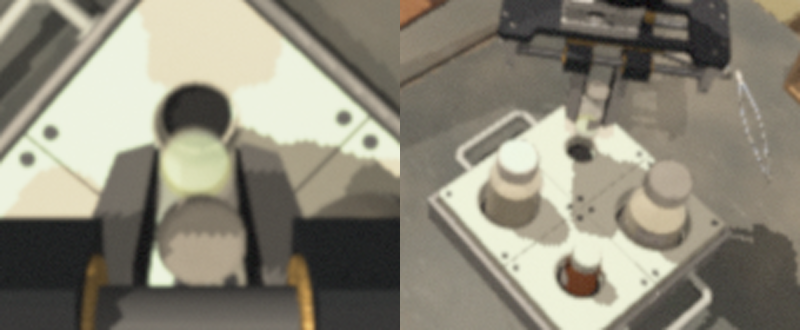

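```bash
python3 - <<'E'
from h import *
c,s=load('w11')
for u,v,z in [(195,160,.0785),(197,121,.046)]: print(ray(c,s,170+u/2.353-.3,150+v/2.357-.3,z).round(4))
E
```

```text
[ 0.5627 -0.1318  0.0785]
[ 0.5655 -0.1298  0.046 ]
```

Request:
step_arm --moves '[[[0.0015,0.0005,0.01],[0,0,0],1],[[0.0015,0.0005,0.022],[0,0,0],1],[[0.0015,0.0005,0.033],[0,0,0],1],[[0.0015,0.0005,0.04],[0,0,0],1],[[0.0015,0.0005,0.0445],[0,0,0],1],[[0.0015,0.0005,0.0445],[0,0,0],1],[[0.0015,0.0005,0.0445],[0,0,0],1]]'

```text
time: 33.15
ee_pos: [0.5648, -0.13, 0.0593]
eef_rot: [[0.705, 0.709, 0.001], [0.709, -0.705, -0.0], [0.0, 0.0, -1.0]]
wrist_force: [-0.6, 0.3, 0.3]
opening: 0.0217
```

Request:
step_arm --moves '[[[0,0,0.001],[0,0,0],1],[[0,0,0.001],[0,0,0],0.4],[[0,0,0.001],[0,0,0],0.1],[[0,0,0.001],[0,0,0],-0.2],[[0,0,0.001],[0,0,0],-0.2],[[0,0,-0.01],[0,0,0],-0.2],[[0,0,-0.05],[0,0,0],-0.2],[[0,0,-0.1],[0,0,0],-0.2],[[0,0,-0.15],[0,0,0],-0.2],[[0,0,-0.185],[0,0,0],-0.2],[[0,0,-0.185],[0,0,0],-0.2],[[0,0,-0.185],[0,0,0],-0.2]]'

```text
time: 34.65
ee_pos: [0.5639, -0.1301, 0.2437]
eef_rot: [[0.705, 0.709, -0.001], [0.709, -0.705, -0.0], [-0.001, -0.0, -1.0]]
wrist_force: [-1.0, -0.7, -0.1]
opening: 0.0561
```

```bash
python3 - <<'E'
from h import *
c,s=snap('wrist','w12'); d,sd=snap('side','s12')
a=cv2.resize(c['img'][100:290,130:340,::-1],(442,400),interpolation=cv2.INTER_CUBIC); b=cv2.resize(d['img'][100:300,100:350,::-1],(358,286),interpolation=cv2.INTER_CUBIC)
o=np.zeros((400,800,3),np.uint8); o[:,:442]=a; o[:286,442:]=b
cv2.imwrite('pics/m12.png',o)
E
python3 - <<'E'
from h import *
c,s=load('w12'); d,sd=load('s12'); d0,_=load('side0')
print('vial cap exp',np.round(proj(c,s,(.5643,-.1304,.094)),1),'foot-on-block-top exp',np.round(proj(c,s,(.5643,-.1304,.108)),1),'rim',np.round(proj(c,s,(.5643,-.1304,.046)),1))
g=cv2.cvtColor(c['img'],cv2.COLOR_RGB2GRAY); u,v=np.round(proj(c,s,(.5643,-.1304,.07))).astype(int)
print(u,v); print(g[v-20:v+26:2,u-18:u+20:2])
for n,(a,b,e,f) in dict(stop=(118,150,132,152),openv=(134,155,198,212)).items():
    print(n,'mean diff',np.abs(d['img'][a:b,e:f].astype(int)-d0['img'][a:b,e:f]).mean(), 'phase',cv2.phaseCorrelate(*[np.float64(cv2.cvtColor(i[a-10:b+10,e-10:f+10],cv2.COLOR_RGB2GRAY)) for i in(d0['img'],d['img'])]))
E
```

```text
vial cap exp [252.9 180.5] foot-on-block-top exp [252.8 183.1] rim [253. 173.]
253 176
[[236 237 237 236 236 236 236 235 226 220 220 220 220 220 220 227 236 236
  237]
 [236 237 237 236 237 237 237 234 222 220 219 220 219 221 221 228 236 237
  236]
 [237 237 236 236 236 236 236 225 214 213 215 217 219 220 220 230 236 236
  236]
 [236 237 236 237 236 235 224 180 145 136 151 171 203 216 220 231 237 236
  236]
 [236 236 236 236 233 212 137  78  87 106 101  89 131 195 223 235 236 236
  236]
 [237 236 237 236 216 134  79 135 170 175 172 143  97 138 212 236 236 236
  236]
 [237 236 236 230 170  85 135 185 191 189 185 180 150  90 185 233 236 236
  236]
 [236 236 236 220 126  81 170 196 192 188 180 179 170 111 124 209 225 235
  236]
 [237 236 236 209 106  88 182 196 195 198 192 184 168 126  99 142 170 220
  236]
 [236 237 236 206 109  90 177 208 228 234 235 232 217 165 107 128 157 192
  226]
 [236 236 236 217 128  94 170 229 236 237 236 237 235 218 142 136 155 165
  173]
 [237 236 236 230 163 113 203 235 236 237 236 237 238 233 186 149 156 157
  156]
 [237 236 237 235 216 152 221 237 237 237
[... 351 characters left out ...]
0 176
  158]
 [236 236 236 236 236 236 236 236 236 234 234 236 236 236 236 236 232 225
  206]
 [236 236 236 236 236 236 236 237 236 236 236 236 236 236 236 236 237 236
  236]
 [237 236 237 237 236 236 237 236 236 237 237 237 236 236 236 236 236 236
  237]
 [236 236 237 236 237 237 236 236 237 237 236 237 236 237 236 237 236 237
  236]
 [231 237 237 236 237 236 236 237 236 236 236 237 236 237 236 236 237 237
  236]
 [216 232 236 236 237 236 237 237 236 237 237 236 237 237 236 237 236 236
  223]]
stop mean diff 4.009375 phase ((-0.023930628670093768, -0.2091421407963594), 0.6080926033698942)
openv mean diff 3.673469387755102 phase ((-0.3684143898027088, 0.4975100547580986), 0.7451126503445251)
```

```bash
python3 -c "
from workcell import arm
print(arm.finish_job())"
```

```text
the job is handed in; nothing more can be done
None
```

I set the flask, bottle, amber bottle and vial down in their own wells, each released about 1–2 mm above the floor. The job was handed in at about 35 s of the 112 s allowed, with the gripper open and clear above the carrier.

- **Flask, bottle and amber bottle:** the last pictures show all three upright and seated. The flask measured about 1.5 mm from the centre of its well.
- **Capped vial:** the picture limit stopped me viewing it after release. I checked the pixel values of the last wrist image instead. Its cap is within about 1.5 mm of where it should be, and the vial body shows inside the ring of the well. This does not prove firmly that it sits flat on the floor.
- **Stoppered bottle and open vial:** between the first and last side images their region shifted by less than about 0.6 pixel, so they look unmoved.
- **Disagreement between cameras:** the top camera read the wells about 3 mm off in y compared with the side and wrist cameras, so I used the side and wrist values for the wells.

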